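Lock the setup card and hold a spring clip open over its edge

ROBOT

A 6-joint arm with a two-finger parallel gripper is mounted at the origin on the work surface. World frame = base frame: x ahead of the robot, y to its left, z up, the work surface at z = 0. Lengths are in m, angles in rad, forces in N, time in s.
With the tool pointing down it reaches from about 0.25 to 0.775 m from the base axis. Payload 4 kg.
Tool frame: the origin (TCP) lies on the centre line of the jaws, within the pads' length; the fingertips stand 22 mm ahead of it and the grasp point (between the pads) lies 3 mm ahead of it; y points along the fingers, x is the direction in which the jaws open and shut, and the axes are right-handed (so a half turn about y gives the same grasp; the last joint's range is limited). The gripper opens to 94 mm and grips with 3 to 60 N. Pads are 16 mm wide; open, the fingers measure 119 mm over their backs; the gripper's body (75 mm by 177 mm) begins 78 mm behind the grasp point.
Start: joints at [-1.279, 0.087, 1.371, -0, 1.684, -0.103], TCP at [0.212, -0.508, 0.228] pointing down, gripper open.
Joint ranges: [-3.1, 3.1], [-0.76, 2.03], [0.27, 2.55], [-1.08, 4.22], [0.17, 2.65], [-2.57, 2.57]. Speed limits (rad/s): [2.79, 2.79, 3.14, 3.14, 3.14, 3.14].

INTERFACE

Orientations are given as a 3x3 rotation matrix whose columns are the frame's x, y, z axes.
In Python, from station import robot, cams, job_done gives the robot as it stands.
- The arm moves only by the tool apply_moves, never from a script. Its argument "deltas" is a list of rows, each an object of numbers: "rx", "ry", "rz": the turn, a rotation vector about the tool's x, y, z in degrees; "tx", "ty", "tz": the shift along the tool's x, y, z in mm; "jaw": the opening, from 0 (shut) to 1 (fully open). A call has 1 to 10 rows; each row is the pose to reach, as a shift and turn from the pose commanded when the call began, along the tool's axes at that moment; what a row does not reach only later rows make up. A row lasts 1/8 s, in which the tool goes at most 62.5 mm and 10.7 degrees, less where a joint would pass 70% of its speed; a pose out of reach is approached as far as the arm can. A call with a gripper value outside its range is refused whole. The fingers move at their own pace and stop on an object; "force" is the grip in N (left out, the last holds). Time passes only in rows, so rows that repeat a pose let the fingers close. It gives the time, the measured TCP pose, the force and the opening at its end, in the units of the state.
- robot.state(): the state, without advancing time (a new reading comes with each control period).
- cams.snapshot(name): name is "side" or "top"; returns (picture, depth): 384x512x3 uint8, red, green, blue; 384x512 float32, m along the optical axis (not along the pixel's ray), 0 where there is no reading.
- cams.calibration(name): a dict with "fov_y" (degrees; the focal length in pixels is half the picture's height over the tangent of half this angle, whatever the lens; pixels are square), "cx", "cy" (the principal point, pixels), "k1" (the pictures are not rectified: a ray, as slopes to the right and down, at radius r is drawn at 1 + k1 r^2 times it, then the intrinsics apply), "origin" and "rotation" of the camera in the world. Camera axes: x right, y down, z forward; pixel columns grow to the right and rows downward; lengths in m; the calibration is good to about 2 mm. A picture is of the moment at which its call begins. calibration takes no time and is no camera call.
- job_done(): hands the job in, once; it reports no verdict.
Trained networks look in the newest picture that a camera, given by its name, has taken for a name from the list of things; names that differ only in an ending like _2 or _b are one class to them, and where a whole thing is asked for, a point or a joint stands for the part that bears it (a point fixed in the world has none). Each returns a list of dicts, best first, with "conf" (0 to 1); they miss things now and then, are a little off and sometimes report something else, mostly with a low value. They report only what shows in the picture. A call takes as long as a camera call. They do not tell look-alikes from the thing itself.
- cams.masks_of(label, camera): "region" (384x512 bool, what is visible of it) and "extent" ([left, top, width, height] in pixels, round what is visible of it).
- cams.mark_of(label, camera): "position" ([column, row] in pixels: a listed point, or the origin of a listed thing).
The state is a dict: "clock": time; "joint_positions": joint angles; "joint_velocities": joint speeds; "joint_torque": joint torques, N m; "tcp_pos": TCP position; "tool_rot": TCP orientation; "wrist_force": force on the tool from outside, world axes, zero at the start; "moment": the same for the moment, N m; "opening": finger opening in m.
Only numpy, scipy, OpenCV 4.12 (cv2) and the standard library are available. Lean on these libraries where they do the work, as an engineer would, in place of code of your own. Each camera call takes 0.05 s, during which the arm holds its last target.

TASK

Swing the clamp lever of the card stand fully down to lock the metal setup card. Then squeeze the handles of the spring clip to open it, take it off its parking bracket, and lower it, still squeezed open, astride the middle of the card's top edge, one jaw well down on each side and the clip not touching the card, ready for a sheet to be slipped in. Finish while holding it there gaping: do not let go, leave the card standing in its stand, and do not disturb the other items on the table.

Things in the scene. Friction and masses are not known exactly. Their poses are not given: they have to be found in the camera images.
- stand: Card stand, fixed to the table: dark steel base 90 x 130 x 10 mm with a slot along its y, rails up to 38 mm high. Origin: centre of the underside. The card's plane is the stand's y-z plane; the lever is on the -x side and reaches out past the +y end.
- lever_hinge (a point): Hinge axis of the clamp lever (along the stand's x), 20.5 mm to the -x side of the card's mid-plane, 10 mm to +y of the stand's centre and 36 mm above the table. The point turns with the lever: its y points along the arm towards the grip pad and its z is the arm's upper side.
- lever_pad (a point): Centre of the upper face of the black grip pad (24 wide x 34 long x 10 mm) at the lever's end, 112 mm along the arm from the hinge and 5 mm above the arm's centreline; its z is normal to that face. Push this face down to shut the lever.
- lever (a joint): Angle of the clamp lever, rad: 0 = shut (arm level, pointing to the stand's +y, a rubber foot in front of the card), 1.3 = fully raised. It starts raised and stays where it is left; about 0.6 N at the pad moves it. Shut, the pad's upper face is 41 mm above the table.
- card: Rigid aluminium setup card, 4 mm thick (x), 100 mm long (y), 80 mm high (z), 90 g, standing loose in the stand's slot (1.4 mm play). Origin: centre of its underside, 10 mm above the table, so its top edge is 90 mm above the table.
- bracket: Parking bracket, fixed: base 80 x 110 x 10 mm with an upright steel plate 4 mm thick (x), 90 mm long (y), its top edge 80 mm above the table. Origin: centre of the underside. The clip is pinched on the plate's top edge.
- clip: Steel spring clip, 65 g: two halves hinged on a barrel of 7 mm radius; this body is the half with jaw_a and the barrel. Origin: mid-length on the barrel's axis; y runs along the barrel. Parked, z is up, x is normal to the bracket's plate, origin 87 mm above the table. Jaws 44 mm wide (y) reach 36 mm below the origin. As the clip opens, this half turns by half of joint clip_b.
- handle_a (a point): Outer end of the first half's flat steel handle, 30 mm wide (y), which slants up and out from the barrel: parked, 42 mm above the clip's origin and 23 mm to its +x side. Squeeze both handles together from the outside near their ends: about 8 N. Fully squeezed they are parallel, 14 mm over the outside, and stop there.
- handle_b (a point): The same point on the other half's handle, on the -x side; 46 mm apart when parked.
- clip_b (a joint): Opening of the clip, rad: 0 = pinching a 4 mm plate, 0.7 = fully squeezed open (stop), when the jaws gape about 27 mm. A spring closes it.
- jaw_a (a point): Inner face of the jaw lip of the first half, mid-width: 34 mm below the clip's origin and 2 mm to its +x side when parked. Fully open it is about 33 mm below the barrel's axis and 13.5 mm to the side.
- jaw_b (a point): The same point on the other half's jaw lip, on the -x side.
- tool_holder: Bystander: steel tool holder, 64 mm across, 75 mm high, standing loose. Origin: centre of the underside.
- blank: Bystander: loose aluminium block 60 x 40 x 25 mm. Origin: centre of the underside.
- cup: Bystander: loose grey plastic pot, 70 mm across, 60 mm high. Origin: centre of the underside.
Not all that is in view belongs to the job. Leave any turquoise look-alike of the stand alone. What is shaped like the bracket but yellow is not meant.

How it is judged:
On the way, in this order (a step that is already met when the one before it is completed fails the run):
1. the clamp lever is fully shut (value of joint lever below 0.06 rad), for 0.2 s.
2. the clip is held squeezed open, lifted clear of its bracket (value of joint clip_b above 0.35 rad and z of clip in the frame of bracket above 0.11 m and contact force between clip and the fingers above 2 N and contact force between clip and bracket below 0.1 N), for 0.2 s.
At the end, for the whole second after the job is handed in: Lever within 0.10 rad of shut; clip held still in the gripper, open over 0.35 rad, in line with the edge (0.25 rad), not touching the card; a jaw lip each side, 3 mm or more off its face, 5 to 30 mm below the top edge, within 20 mm of its middle; card upright in its slot (value of joint lever below 0.1 rad and value of joint clip_b above 0.35 rad and ((x of jaw_a in the frame of card above 0.005 m and x of jaw_b in the frame of card below -0.005 m) or (x of jaw_b in the frame of card above 0.005 m and x of jaw_a in the frame of card below -0.005 m)) and z of jaw_a in the frame of card between 0.05 and 0.075 m and y of jaw_a in the frame of card between -0.02 and 0.02 m and z of jaw_b in the frame of card between 0.05 and 0.075 m and y of jaw_b in the frame of card between -0.02 and 0.02 m and angle between the y axis of clip and the y axis of card, either way round below 0.25 rad and contact force between clip and the fingers above 2 N and contact force between clip and card below 0.3 N and linear speed of clip below 0.03 m/s and z of card in the frame of stand below 0.014 m and angle between card's own z axis and vertical below 0.12 rad); the arm keeps its last pose, push and grip.
It fails at once if a bystander was moved by more than 30 mm (distance of any of tool_holder, blank, cup from where it was at the start of the episode above 0.03 m).
It fails at once if the card was pulled out of its slot (z of card in the frame of stand above 0.025 m).
It also fails if it takes over 58 s, if anything falls off the work surface, if the arm or the gripper's body presses on something with over 40 N, if the wrist force passes 120 N, or if a joint passes its speed limit or range.

## Working session

There is one attempt and no reset: what is moved stays moved. The work goes in short steps, Python scripts to look and compute and a tool call to move; the robot and the scene stay as the last step left them, time stands still between calls to the robot, and variables do not carry over. Pictures are saved under pics/ and viewed, and the job is handed in when it is done.

Besides the shell and the picture viewer there is one more tool, called after "Request:" as a command line: name --argument value ..., lists and objects as JSON in quotes. apply_moves: Moves the arm, as the interface text tells. Its arguments: {"type":"object","properties":{"deltas":{"type":"array"},"force":{"type":"number"}},"required":["deltas"]}

```bash
ls; mkdir -p pics
python3 - <<'E'
from station import robot,cams
import cv2
print(robot.state())
for n in ("side","top"):
    p,d=cams.snapshot(n); cv2.imwrite(f"pics/{n}0.png",cv2.resize(p[:,:,::-1],(800,600)))
    print(cams.calibration(n))
E
```

```text
pics
{'clock': 0.0, 'joint_positions': array([-1.27912461e+00,  8.79467813e-02,  1.37225306e+00, -3.15453606e-05,
        1.68360790e+00, -1.03077823e-01]), 'joint_velocities': array([ 1.21787664e-03,  1.94080450e-03, -3.64318128e-05,  3.75612440e-04,
        1.18027802e-03,  5.16809182e-04]), 'joint_torque': array([ 1.99817063e-03, -3.40173769e+01, -3.02427542e+01,  7.19136279e-02,
        3.30451224e-02, -1.67258163e-04]), 'tcp_pos': array([ 0.21136788, -0.50721285,  0.22630924]), 'tool_rot': array([[ 3.84573024e-01, -6.66976818e-04,  9.23094331e-01],
       [-9.23091935e-01,  2.11251601e-03,  3.84573552e-01],
       [-2.20655320e-03, -9.99997546e-01,  1.96735748e-04]]), 'wrist_force': array([-0.01953282,  0.1233308 , -0.12149824]), 'moment': array([-0.01474878,  0.07203274,  0.04773965]), 'opening': 0.09379229245768832}
{'fov_y': 53.233242172276775, 'cx': 256.6240333159618, 'cy': 187.5032695579848, 'k1': -0.1249600095154998, 'origin': array([0.09819005, 0.61562289, 0.69512203]), 'rotation': array([[-0.8256832 , -0.35345487,  0.43967818],
       [-0.5639208 ,  0.53855994, -0.62605632],
       [-0.0155104 , -0.76486786, -0.64400046]])}
{'fov_y': 51.16858128537846, 'cx': 257.70323556128693, 'cy': 186.9694251633132, 'k1': -0.06052849155570265, 'origin': array([0.44603624, 0.05464032, 1.01332348]), 'rotation': array([[-0.013093  , -0.99900026,  0.04274408],
       [-0.99949463,  0.01183718, -0.0295021 ],
       [ 0.02896664, -0.04310875, -0.99865037]])}
```

View pics/side0.png

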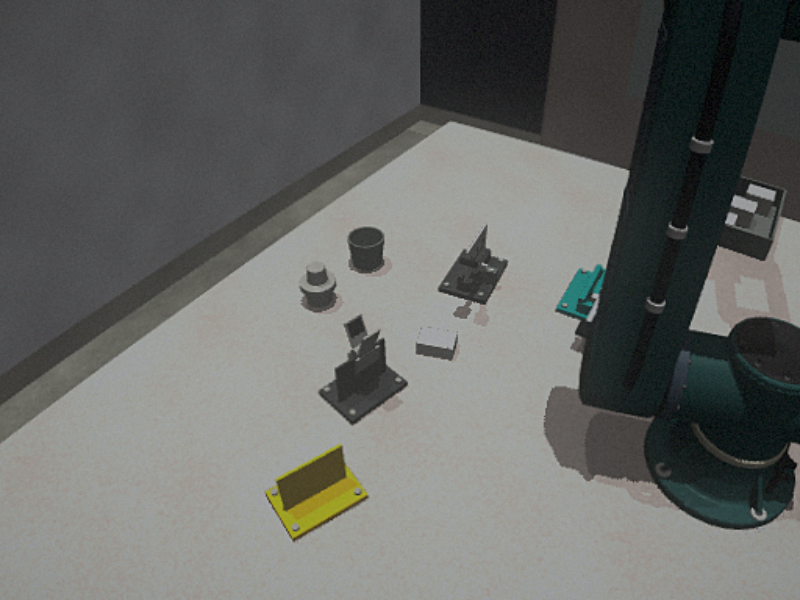

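View pics/top0.png

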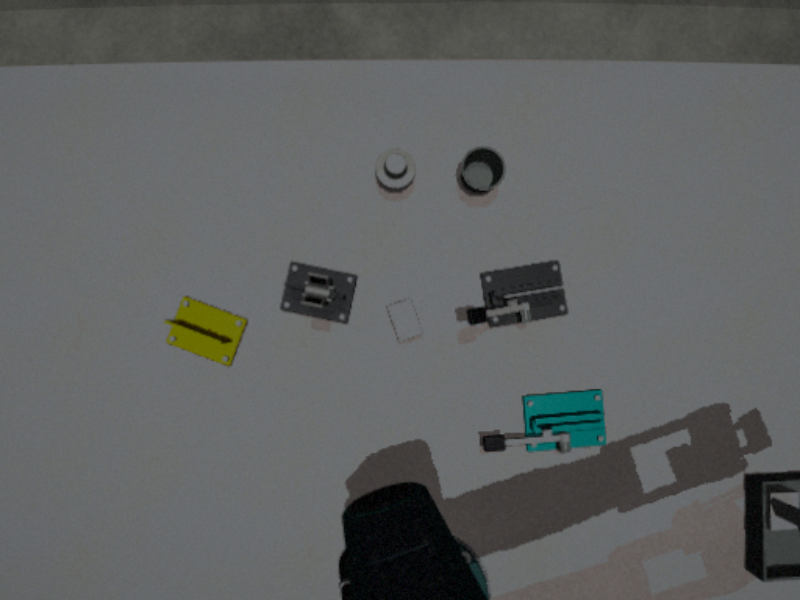

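Side view: the clip sits on the dark bracket at about (363,365) and the dark stand is at about (475,265). Top view: bracket at (318,290), stand at (523,292) with its raised lever pad at (476,316). The turquoise and yellow look-alikes are separate.

```bash
cat > h.py <<'E'
import numpy as np, cv2
from station import robot,cams
def K(n):
    c=cams.calibration(n); f=192/np.tan(np.radians(c["fov_y"])/2)
    return c,f
def rays(n,uv):
    c,f=K(n); uv=np.atleast_2d(np.asarray(uv,float))
    d=(uv-[c["cx"],c["cy"]])/f
    p=d.copy()
    for _ in range(20): p=d/(1+c["k1"]*(p**2).sum(1,keepdims=True))
    return np.c_[p,np.ones(len(p))]
def unproj(n,uv,z):
    c,f=K(n); return (rays(n,uv)*np.asarray(z).reshape(-1,1))@np.asarray(c["rotation"]).T+c["origin"]
def proj(n,P):
    c,f=K(n); q=(np.atleast_2d(P)-c["origin"])@np.asarray(c["rotation"]); p=q[:,:2]/q[:,2:]
    return p*(1+c["k1"]*(p**2).sum(1,keepdims=True))*f+[c["cx"],c["cy"]]
def at_z(n,uv,z):
    c,f=K(n); r=rays(n,uv)@np.asarray(c["rotation"]).T
    return c["origin"]+r*((z-c["origin"][2])/r[:,2:])
def tri(uvs):
    A=np.zeros((3,3));b=np.zeros(3)
    for n,uv in uvs.items():
        r=(rays(n,uv)@np.asarray(K(n)[0]["rotation"]).T)[0]; r/=np.linalg.norm(r)
        M=np.eye(3)-np.outer(r,r); A+=M; b+=M@K(n)[0]["origin"]
    return np.linalg.solve(A,b)
def cloud(n,d):
    v,u=np.mgrid[:384,:512]; return unproj(n,np.c_[u.ravel(),v.ravel()],d.ravel()).reshape(384,512,3)
E
python3 - <<'E'
from h import *
np.set_printoptions(precision=4,suppress=True)
for n in ("side","top"):
    p,d=cams.snapshot(n); np.save(f"d_{n}.npy",d); np.save(f"p_{n}.npy",p)
    C=cloud(n,d)
    for l in ["stand","card","bracket","clip","lever_pad"]:
        for m in cams.masks_of(l,n)[:3]:
            P=C[m["region"]&(d>0)]
            print(n,l,round(m["conf"],2),m["extent"],P.mean(0),P[:,2].max())
    for l in ["stand","card","bracket","clip","lever_pad","lever_hinge","handle_a","jaw_a"]:
        print(n,l,[(round(m["conf"],2),np.round(m["position"],1)) for m in cams.mark_of(l,n)[:4]])
print(robot.state()["clock"])
E
```

```text
side stand 0.7 [355.4, 167.8, 34.6, 52.0] [ 0.2879 -0.2028  0.0246] 0.2503664720397343
side stand 0.67 [281.0, 156.6, 44.8, 37.4] [ 0.4732 -0.1464  0.0239] 0.12204156846410197
side card 0.64 [298.5, 145.6, 12.5, 35.5] [ 0.4837 -0.1648  0.0631] 0.12223952252361447
side bracket 0.86 [201.2, 214.9, 58.5, 55.9] [0.4847 0.171  0.0234] 0.08503114105742693
side bracket 0.78 [167.7, 287.1, 69.4, 61.2] [0.4247 0.3482 0.0283] 0.08365696186785643
side clip 0.73 [217.6, 201.9, 22.5, 37.4] [0.4915 0.1552 0.0964] 0.131565108480034
side clip 0.53 [227.7, 211.5, 15.9, 27.4] [0.4835 0.1539 0.083 ] 0.131565108480034
side lever_pad 0.7 [218.2, 203.9, 23.8, 32.5] [0.4908 0.1566 0.0974] 0.131565108480034
side lever_pad 0.67 [370.1, 187.1, 13.2, 31.2] [ 0.2564 -0.1376  0.0409] 0.04506963158328203
side stand [(0.95, array([375.8, 191.2])), (0.93, array([304.2, 176.3]))]
side card [(0.65, array([302.2, 172. ]))]
side bracket [(0.83, array([201. , 319.9])), (0.63, array([230.2, 249.7]))]
side clip [(0.72, array([306.4, 172.7]))]
side lever_pad [(0.63, array([300.5, 162.5])), (0.53, array([375.3, 211.4])), (0
[... 771 characters left out ...]
90450746414
top lever_pad 0.56 [295.9, 93.9, 27.0, 29.8] [ 0.6836 -0.1034  0.0274] 0.06380574402649342
top stand [(0.94, array([356.5, 265.1])), (0.36, array([205.3, 187. ]))]
top card [(0.45, array([337.5, 189.1])), (0.45, array([305.6, 198.2]))]
top bracket [(0.77, array([201.4, 187.1])), (0.57, array([134.5, 209.4]))]
top clip [(0.73, array([202.5, 186.3]))]
top lever_pad [(0.88, array([317.1, 284.3])), (0.68, array([308.3, 201.6]))]
top lever_hinge [(0.63, array([305., 113.])), (0.56, array([335.6, 196.1]))]
top handle_a [(0.57, array([198.5, 193.8])), (0.54, array([204.7, 175.2])), (0.19, array([200.1, 185.9]))]
top jaw_a [(0.56, array([204. , 186.3])), (0.4, array([204.4, 186.3]))]
1.5
```

Run:
```python
import numpy as np,cv2
p=np.load("p_top.npy"); d=np.load("d_top.npy")
a=cv2.resize(p[155:220,170:240,::-1],None,fx=8,fy=8,interpolation=2)
cv2.imwrite("pics/tclip.png",cv2.convertScaleAbs(a,alpha=1.6))
a=cv2.resize(p[155:225,285:375,::-1],None,fx=8,fy=8,interpolation=2)
cv2.imwrite("pics/tstand.png",cv2.convertScaleAbs(a,alpha=1.6))
p=np.load("p_side.npy")
a=cv2.resize(p[195:275,195:275,::-1],None,fx=7,fy=7,interpolation=2)
cv2.imwrite("pics/sclip.png",cv2.convertScaleAbs(a,alpha=1.6))
a=cv2.resize(p[135:205,265:345,::-1],None,fx=8,fy=8,interpolation=2)
cv2.imwrite("pics/sstand.png",cv2.convertScaleAbs(a,alpha=1.6))
```

```text
(no output)
```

View pics/tclip.png

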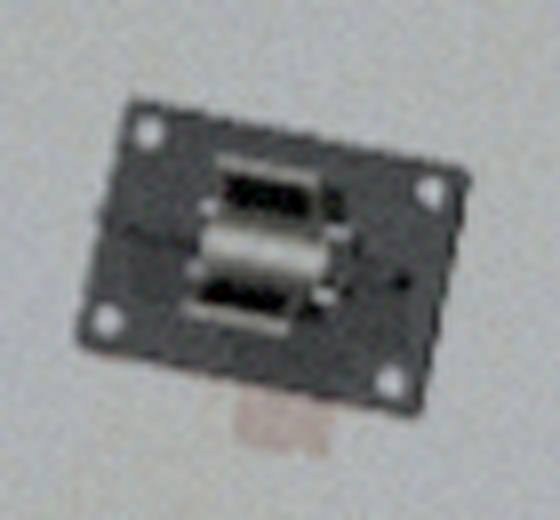

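View pics/tstand.png

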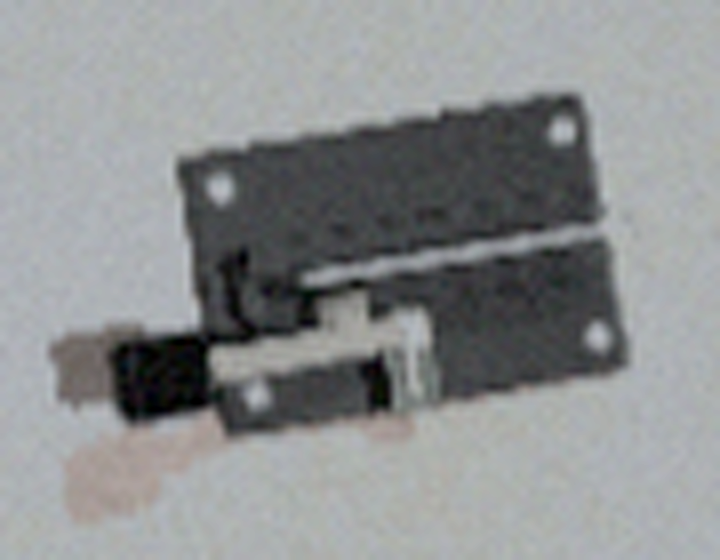

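View pics/sclip.png

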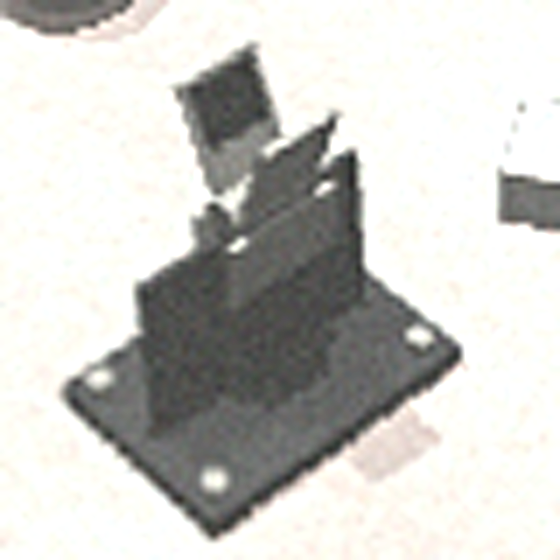

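View pics/sstand.png

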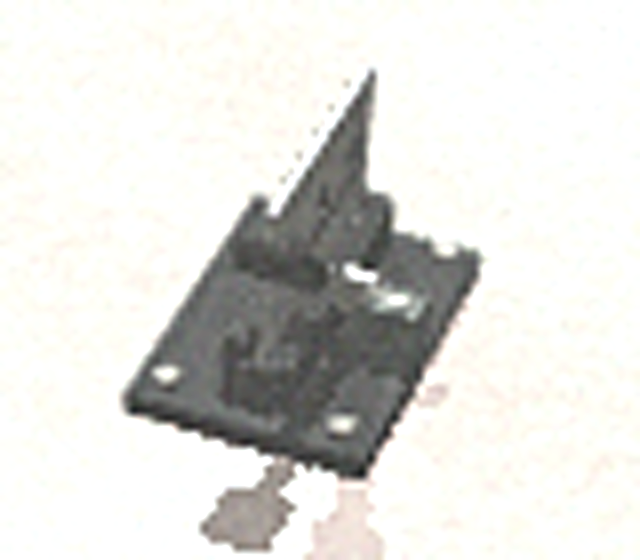

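Run:
```python
from h import *
np.set_printoptions(precision=4,suppress=True)
def c(pts,o): return (np.array(pts,float)+.5)/8-.5+o
def fit(name,pts,o,z):
    P=at_z("top",c(pts,np.array(o)),z); print(name,P[:,:2].tolist(),"\n mean",P.mean(0)); return P
P=fit("bracket",[(133,98),(468,170),(418,412),(80,347)],(170,155),.01)
for a,b in((0,1),(3,2),(0,3),(1,2)): v=P[a]-P[b]; print(np.linalg.norm(v),np.degrees(np.arctan2(v[1],v[0])))
P=fit("stand",[(180,158),(580,92),(628,370),(228,437)],(285,155),.01)
for a,b in((0,1),(3,2),(0,3),(1,2)): v=P[a]-P[b]; print(np.linalg.norm(v),np.degrees(np.arctan2(v[1],v[0])))
P=fit("cardedge",[(300,280),(605,230)],(285,155),.09); v=P[0]-P[1]; print(np.linalg.norm(v),np.degrees(np.arctan2(v[1],v[0])))
P=fit("handles",[(218,157),(322,177),(185,312),(290,330)],(170,155),.129)
for a,b in((0,1),(2,3),(0,2),(1,3)): v=P[a]-P[b]; print(np.linalg.norm(v),np.degrees(np.arctan2(v[1],v[0])))
# cloud checks
for n in("top","side"):
    C=cloud(n,np.load(f"d_{n}.npy"))
    Q=C.reshape(-1,3)
    for nm,cen,zlo in(("clip",(.49,.157),.115),("card",(.47,-.165),.07)):
        m=(np.hypot(Q[:,0]-cen[0],Q[:,1]-cen[1])<.07)&(Q[:,2]>zlo)&(Q[:,2]<.2)
        print(n,nm,m.sum()); print(Q[m][:40])
```

```text
bracket [[0.5415982740720598, 0.2034077877160626], [0.5178196493528042, 0.0988777522162205], [0.44235910164203407, 0.11521348490281486], [0.46391121562793114, 0.22032257560397625]] 
 mean [0.4914 0.1595 0.01  ]
0.1072005191924808 77.18437296154114
0.10729592054354196 78.41238875555612
0.07950716382185054 -12.283291735019475
0.07720848673052261 -12.214930802145968
stand [[0.5194311451125699, -0.09985820498134662], [0.5391220469620726, -0.22807947942213827], [0.45074246827900694, -0.24137210708330434], [0.43145574196119924, -0.11342086738475246]] 
 mean [ 0.4852 -0.1707  0.01  ]
0.12972442651585533 98.73068786658145
0.12939666747043485 98.57194521878228
0.08901470311760279 8.76396580539306
0.08937361958841426 8.55339321737168
cardedge [[0.47776752022432145, -0.12188150161955574], [0.4912611819266226, -0.21193692623864266]] 
 mean [ 0.4845 -0.1669  0.09  ]
0.09106074022025186 98.52164851600469
handles [[0.5136826586296878, 0.16244068200056488], [0.5078291912913964, 0.13385350420564712], [0.4710663391266555, 0.17177905004150157], [0.46576779846057254, 0.14297707455135567]] 
 mean [0.4896
[... 3610 characters left out ...]
 0.4913 -0.2127  0.081 ]
 [ 0.493  -0.2227  0.0747]
 [ 0.4899 -0.1907  0.0906]
 [ 0.4876 -0.1923  0.0906]
 [ 0.4885 -0.2006  0.0855]
 [ 0.4903 -0.211   0.079 ]
 [ 0.4927 -0.2229  0.0713]
 [ 0.4887 -0.1825  0.0924]
 [ 0.4874 -0.1861  0.0908]
 [ 0.4867 -0.1911  0.0882]
 [ 0.4892 -0.2028  0.0806]
 [ 0.4911 -0.2132  0.0739]
 [ 0.4867 -0.179   0.0918]
 [ 0.4862 -0.1842  0.0889]
 [ 0.4878 -0.194   0.0828]
 [ 0.4891 -0.2031  0.0771]
 [ 0.4896 -0.2107  0.0725]
 [ 0.4855 -0.1707  0.0937]
 [ 0.4852 -0.1764  0.0905]
 [ 0.4863 -0.1848  0.0852]
 [ 0.4873 -0.1934  0.0799]
 [ 0.4892 -0.2039  0.073 ]
 [ 0.4867 -0.1676  0.0917]
 [ 0.4855 -0.1713  0.0899]
 [ 0.4847 -0.1759  0.0876]
 [ 0.4865 -0.1859  0.0811]]
```

Run:
```python
from h import *
np.set_printoptions(precision=4,suppress=True)
O=np.array([.4855,-.171]); a=np.radians(98.6); yv=np.array([np.cos(a),np.sin(a)]); xv=np.array([yv[1],-yv[0]])
for n in("top","side"):
    C=cloud(n,np.load(f"d_{n}.npy")).reshape(-1,3)
    L=np.c_[(C[:,:2]-O)@xv,(C[:,:2]-O)@yv,C[:,2]]
    m=(L[:,0]>-.04)&(L[:,0]<-.009)&(L[:,1]>-.02)&(L[:,1]<.14)&(L[:,2]>.045)&(L[:,2]<.2)
    Q=L[m]; print(n,m.sum(),"lever x mean",Q[:,0].mean())
    o=np.argsort(Q[:,2]);  print(Q[o][::max(1,len(o)//30)])
    m=(abs(L[:,0])<.015)&(abs(L[:,1])<.07)&(L[:,2]>.083)&(L[:,2]<.1)
    Q=L[m]; print("card",m.sum(),Q.min(0),Q.max(0),np.median(Q,0),np.polyfit(Q[:,1],Q[:,0],1))
    B=np.array([.4898,.153]); b=np.radians(78); yb=np.array([np.cos(b),np.sin(b)]); xb=np.array([yb[1],-yb[0]])
    Lb=np.c_[(C[:,:2]-B)@xb,(C[:,:2]-B)@yb,C[:,2]]
    m=(abs(Lb[:,0])<.035)&(abs(Lb[:,1])<.03)&(Lb[:,2]>.122)&(Lb[:,2]<.14)
    for s in(1,-1):
        Q=Lb[m&(Lb[:,0]*s>0)]; print("handle",s,len(Q),Q.min(0),Q.max(0),Q.mean(0),np.polyfit(Q[:,1],Q[:,0],1) if len(Q)>5 else '')
    m=(abs(Lb[:,0])<.006)&(abs(Lb[:,1])<.07)&(Lb[:,2]>.07)&(Lb[:,2]<.085)
    Q=Lb[m]; print("plate",len(Q),Q.min(0),Q.max(0),np.polyfit(Q[:,1],Q[:,0],1))
    m=(abs(Lb[:,0])<.01)&(abs(Lb[:,1])<.04)&(Lb[:,2]>.088)&(Lb[:,2]<.1)
    Q=Lb[m]; print("barrel",len(Q),Q.min(0),Q.max(0),Q.mean(0))
```

```text
top 242 lever x mean -0.01953272092211505
[[-0.0222  0.0176  0.0451]
 [-0.0178  0.0147  0.0468]
 [-0.0218  0.0212  0.0507]
 [-0.0189  0.0238  0.0534]
 [-0.0118  0.038   0.0566]
 [-0.0122  0.0361  0.0591]
 [-0.0153  0.0321  0.0609]
 [-0.0188  0.0411  0.0662]
 [-0.016   0.0436  0.0689]
 [-0.0155  0.047   0.0742]
 [-0.019   0.0555  0.0777]
 [-0.0158  0.0606  0.0823]
 [-0.015   0.066   0.0864]
 [-0.0214  0.0703  0.0913]
 [-0.0157  0.077   0.0949]
 [-0.0243  0.0815  0.0993]
 [-0.0288  0.0827  0.1014]
 [-0.0261  0.0848  0.1033]
 [-0.0212  0.0868  0.1061]
 [-0.0204  0.0915  0.1077]
 [-0.0275  0.0907  0.1093]
 [-0.0241  0.0972  0.1107]
 [-0.0174  0.0963  0.1118]
 [-0.0285  0.0984  0.1137]
 [-0.0166  0.1012  0.115 ]
 [-0.014   0.1032  0.1163]
 [-0.0313  0.1086  0.1175]
 [-0.0243  0.1098  0.1181]
 [-0.0158  0.1062  0.1189]
 [-0.0199  0.1093  0.1198]
 [-0.0184  0.1048  0.1219]]
card 73 [-0.0009 -0.0509  0.0848] [0.0031 0.0493 0.0926] [ 0.001  -0.003   0.0898] [-0.0027  0.0009]
handle 1 39 [ 0.0165 -0.0136  0.1221] [0.0229 0.0157 0.1305] [0.0198 0.0013 0.1267] [-0.003   0.0198]
handle -1 33 [-0.
[... 951 characters left out ...]
.1107  0.119 ]
 [-0.0263  0.1056  0.1191]
 [-0.0174  0.1103  0.1195]
 [-0.0224  0.1098  0.1208]
 [-0.0167  0.1089  0.1215]
 [-0.0107  0.1072  0.1216]
 [-0.0191  0.1081  0.1217]
 [-0.0132  0.1066  0.1219]
 [-0.0261  0.1057  0.1222]]
card 59 [-0.0028 -0.0483  0.0832] [0.0028 0.0531 0.0937] [-0.001   0.0032  0.0906] [-0.0053 -0.0005]
handle 1 56 [ 0.0144 -0.0145  0.122 ] [0.0224 0.0168 0.1315] [0.0185 0.0019 0.127 ] [0.0242 0.0185]
handle -1 34 [-0.022  -0.0113  0.1222] [-0.0153  0.017   0.1316] [-0.02    0.0039  0.1277] [ 0.017  -0.0201]
plate 103 [-0.0033 -0.0358  0.07  ] [0.0037 0.0553 0.0844] [ 0.013  -0.0008]
barrel 74 [-0.0099 -0.0155  0.0881] [0.0097 0.0205 0.1   ] [0.0006 0.0077 0.0945]
```

Request:
apply_moves --deltas '[{"tx": -25, "tz": 32, "ry": -6, "jaw": 0}, {"tx": -60, "tz": 77, "ry": -15, "jaw": 0}, {"tx": -95, "tz": 123, "ry": -24, "jaw": 0}, {"tx": -130, "tz": 169, "ry": -33, "jaw": 0}, {"tx": -165, "tz": 214, "ry": -42, "jaw": 0}, {"tx": -200, "tz": 260, "ry": -51, "jaw": 0}, {"tx": -235, "tz": 305, "ry": -60, "jaw": 0}, {"tx": -265, "tz": 345, "ry": -68, "jaw": 0}, {"tx": -287, "tz": 373, "ry": -74, "ty": 10, "jaw": 0}, {"tx": -295, "tz": 384, "ry": -76, "ty": 25, "jaw": 0}]' --force 25

```text
invalid input
```

Request:
apply_moves --deltas '[{"rx": 0, "ry": -6, "rz": 0, "tx": -25, "ty": 0, "tz": 32, "jaw": 0}, {"rx": 0, "ry": -15, "rz": 0, "tx": -60, "ty": 0, "tz": 77, "jaw": 0}, {"rx": 0, "ry": -24, "rz": 0, "tx": -95, "ty": 0, "tz": 123, "jaw": 0}, {"rx": 0, "ry": -33, "rz": 0, "tx": -130, "ty": 0, "tz": 169, "jaw": 0}, {"rx": 0, "ry": -42, "rz": 0, "tx": -165, "ty": 0, "tz": 214, "jaw": 0}, {"rx": 0, "ry": -51, "rz": 0, "tx": -200, "ty": 0, "tz": 260, "jaw": 0}, {"rx": 0, "ry": -60, "rz": 0, "tx": -235, "ty": 0, "tz": 305, "jaw": 0}, {"rx": 0, "ry": -68, "rz": 0, "tx": -265, "ty": 0, "tz": 345, "jaw": 0}, {"rx": 0, "ry": -74, "rz": 0, "tx": -287, "ty": 10, "tz": 373, "jaw": 0}, {"rx": 0, "ry": -76, "rz": 0, "tx": -295, "ty": 25, "tz": 384, "jaw": 0}]' --force 25

```text
clock: 2.75
tcp_pos: [0.4534, -0.0864, 0.2025]
tool_rot: [[0.988, 0.001, -0.153], [0.153, -0.001, 0.988], [0.001, -1.0, -0.001]]
wrist_force: [-0.5, -0.2, 0.2]
opening: 0.0003
```

Request:
apply_moves --deltas '[{"rx": 0, "ry": 0, "rz": 0, "tx": -1, "ty": 35, "tz": 1, "jaw": 0}, {"rx": 0, "ry": 0, "rz": 0, "tx": -1, "ty": 65, "tz": 2, "jaw": 0}, {"rx": 0, "ry": 0, "rz": 0, "tx": -1, "ty": 80, "tz": 10, "jaw": 0}, {"rx": 0, "ry": 0, "rz": 0, "tx": -1, "ty": 95, "tz": 18, "jaw": 0}, {"rx": 0, "ry": 0, "rz": 0, "tx": -1, "ty": 106, "tz": 23, "jaw": 0}, {"rx": 0, "ry": 0, "rz": 0, "tx": -1, "ty": 117, "tz": 26, "jaw": 0}, {"rx": 0, "ry": 0, "rz": 0, "tx": -1, "ty": 128, "tz": 28, "jaw": 0}, {"rx": 0, "ry": 0, "rz": 0, "tx": -1, "ty": 137, "tz": 29, "jaw": 0}, {"rx": 0, "ry": 0, "rz": 0, "tx": -1, "ty": 142, "tz": 29, "jaw": 0}, {"rx": 0, "ry": 0, "rz": 0, "tx": -1, "ty": 142, "tz": 29, "jaw": 0}]'

```text
clock: 4.0
tcp_pos: [0.4474, -0.059, 0.0628]
tool_rot: [[0.989, 0.0, -0.15], [0.15, 0.0, 0.989], [0.0, -1.0, 0.0]]
wrist_force: [-5.5, 2.5, 12.0]
opening: 0.0005
```

Run:
```python
from h import *
p,d=cams.snapshot("side"); cv2.imwrite("pics/side1.png",cv2.resize(p[110:260,200:400,::-1],(800,600),interpolation=2))
print(robot.state()["tcp_pos"],robot.state()["wrist_force"])
```

```text
[ 0.44731894 -0.05898868  0.06279034] [-4.69276975  2.09649868 12.7710115 ]
```

View pics/side1.png

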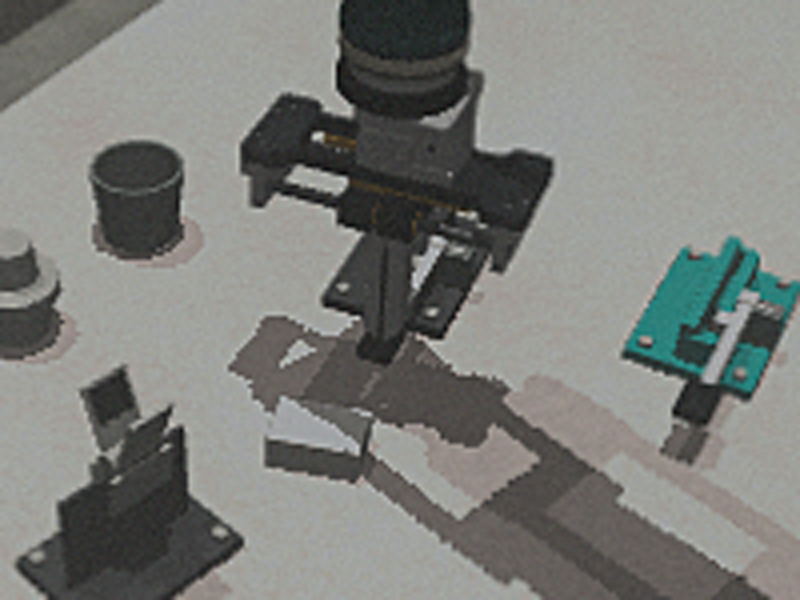

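Fingertips are on the shut lever pad at about (375,350), and the arm is level. I'll raise the tool and go to hover above the clip.

Request:
apply_moves --deltas '[{"rx": 0, "ry": 0, "rz": 0, "tx": 0, "ty": -30, "tz": 0, "jaw": 0}, {"rx": 0, "ry": 0, "rz": 0, "tx": 0, "ty": -80, "tz": 0, "jaw": 0}, {"rx": 0, "ry": 2, "rz": 0, "tx": 8, "ty": -120, "tz": 22, "jaw": 1}, {"rx": 0, "ry": 6, "rz": 0, "tx": 22, "ty": -125, "tz": 62, "jaw": 1}, {"rx": 0, "ry": 10, "rz": 0, "tx": 37, "ty": -125, "tz": 102, "jaw": 1}, {"rx": 0, "ry": 14, "rz": 0, "tx": 52, "ty": -125, "tz": 142, "jaw": 1}, {"rx": 0, "ry": 18, "rz": 0, "tx": 65, "ty": -125, "tz": 180, "jaw": 1}, {"rx": 0, "ry": 20, "rz": 0, "tx": 73, "ty": -125, "tz": 200, "jaw": 1}, {"rx": 0, "ry": 20.5, "rz": 0, "tx": 74, "ty": -125, "tz": 205, "jaw": 1}, {"rx": 0, "ry": 20.5, "rz": 0, "tx": 74, "ty": -125, "tz": 205, "jaw": 1}]'

```text
clock: 5.3
tcp_pos: [0.4896, 0.1542, 0.1853]
tool_rot: [[0.979, -0.0, 0.205], [-0.205, -0.001, 0.979], [-0.0, -1.0, -0.001]]
wrist_force: [0.1, -1.3, 0.5]
opening: 0.077
```

Run:
```python
from h import *
np.set_printoptions(precision=4,suppress=True)
s=robot.state(); print(s["tcp_pos"],s["tool_rot"][:,0],s["opening"],s["wrist_force"])
p,d=cams.snapshot("side"); cv2.imwrite("pics/side2.png",cv2.resize(p[110:260,160:360,::-1],(800,600),interpolation=2))
p,d=cams.snapshot("top"); cv2.imwrite("pics/top2.png",cv2.resize(p[:,:,::-1],(800,600),interpolation=2))
np.save("p2.npy",p);np.save("d2.npy",d)
```

```text
[0.4896 0.1542 0.1853] [ 0.9787 -0.2054 -0.0002] 0.07698298476802394 [ 0.1492 -1.3148  0.4843]
```

View pics/side2.png

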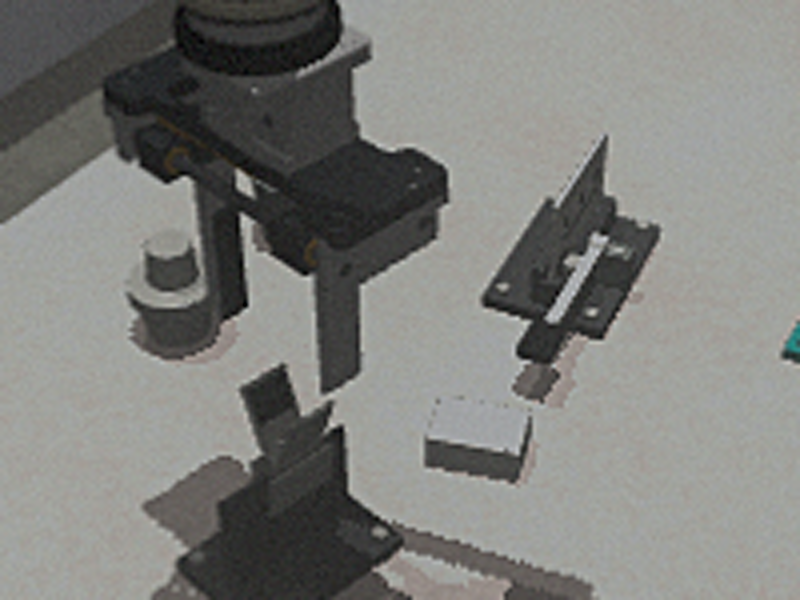

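View pics/top2.png

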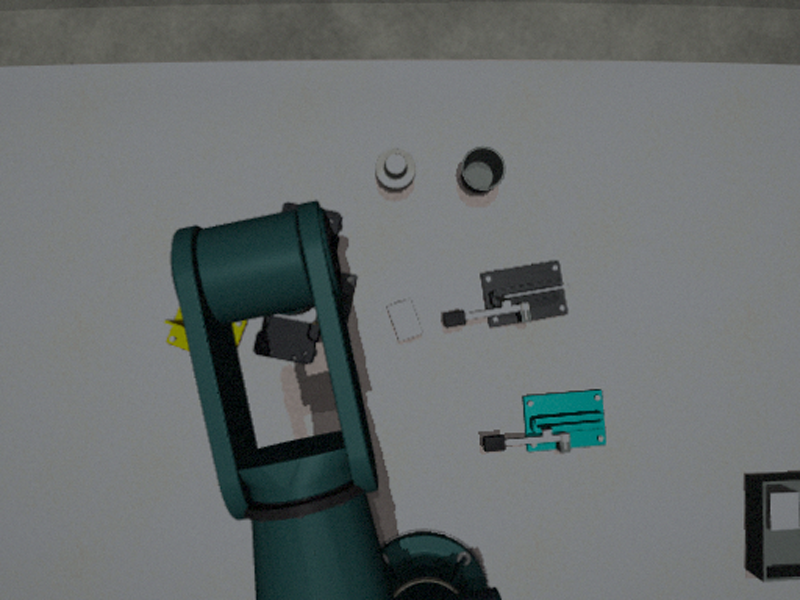

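Side view: the lever is level with its pad at (540,345) and the card is upright. The open fingers straddle the clip handles at (265,390) and (310,420). Next I descend and squeeze.

Request:
apply_moves --deltas '[{"rx": 0, "ry": 0, "rz": 0, "tx": 0.5, "ty": 5, "tz": 0, "jaw": 1}, {"rx": 0, "ry": 0, "rz": 0, "tx": 0.5, "ty": 20, "tz": 0, "jaw": 1}, {"rx": 0, "ry": 0, "rz": 0, "tx": 0.5, "ty": 38, "tz": 0, "jaw": 1}, {"rx": 0, "ry": 0, "rz": 0, "tx": 0.5, "ty": 54, "tz": 0, "jaw": 1}, {"rx": 0, "ry": 0, "rz": 0, "tx": 0.5, "ty": 62, "tz": 0, "jaw": 1}, {"rx": 0, "ry": 0, "rz": 0, "tx": 0.5, "ty": 62, "tz": 0, "jaw": 0.55}, {"rx": 0, "ry": 0, "rz": 0, "tx": 0.5, "ty": 62, "tz": 0, "jaw": 0.5}]' --force 30

```text
clock: 6.28
tcp_pos: [0.4906, 0.1546, 0.1241]
tool_rot: [[0.979, 0.001, 0.206], [-0.206, 0.0, 0.979], [0.001, -1.0, 0.0]]
wrist_force: [0.8, 0.6, 0.0]
opening: 0.0777
```

Request:
apply_moves --deltas '[{"rx": 0, "ry": 0, "rz": 0, "tx": 0, "ty": 0, "tz": 0, "jaw": 0.4}, {"rx": 0, "ry": 0, "rz": 0, "tx": 0, "ty": 0, "tz": 0, "jaw": 0.3}, {"rx": 0, "ry": 0, "rz": 0, "tx": 0, "ty": 0, "tz": 0, "jaw": 0.2}, {"rx": 0, "ry": 0, "rz": 0, "tx": 0, "ty": 0, "tz": 0, "jaw": 0.1}, {"rx": 0, "ry": 0, "rz": 0, "tx": 0, "ty": 0, "tz": 0, "jaw": 0}, {"rx": 0, "ry": 0, "rz": 0, "tx": 0, "ty": 0, "tz": 0, "jaw": 0}, {"rx": 0, "ry": 0, "rz": 0, "tx": 0, "ty": 0, "tz": 0, "jaw": 0}]' --force 30

```text
clock: 7.15
tcp_pos: [0.4906, 0.155, 0.127]
tool_rot: [[0.979, 0.003, 0.206], [-0.206, 0.001, 0.979], [0.002, -1.0, 0.002]]
wrist_force: [-4.0, -0.7, 12.2]
opening: 0.0129
```

Run:
```python
from h import *
np.set_printoptions(precision=4,suppress=True)
p,d=cams.snapshot("side"); cv2.imwrite("pics/side3.png",cv2.resize(p[150:280,160:333,::-1],(800,600),interpolation=2))
s=robot.state(); print(s["clock"],s["tcp_pos"],s["opening"],s["wrist_force"])
```

```text
7.2 [0.4906 0.155  0.127 ] 0.01324170152794248 [-4.6845 -0.6798 12.5346]
```

View pics/side3.png

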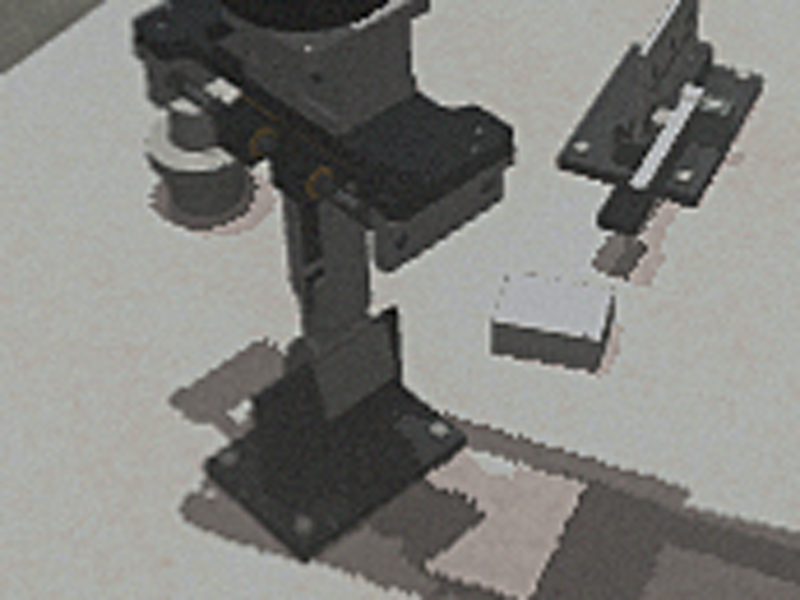

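The clip is squeezed fully (13 mm opening). Lifting.

Request:
apply_moves --deltas '[{"rx": 0, "ry": 0, "rz": 0, "tx": 0, "ty": -5, "tz": 0, "jaw": 0}, {"rx": 0, "ry": 0, "rz": 0, "tx": 0, "ty": -18, "tz": 0, "jaw": 0}, {"rx": 0, "ry": 0, "rz": 0, "tx": 0, "ty": -35, "tz": 0, "jaw": 0}, {"rx": 0, "ry": 0, "rz": 0, "tx": 0, "ty": -52, "tz": 0, "jaw": 0}, {"rx": 0, "ry": 0, "rz": 0, "tx": 0, "ty": -68, "tz": 0, "jaw": 0}, {"rx": 0, "ry": 0, "rz": 0, "tx": 0, "ty": -80, "tz": 0, "jaw": 0}, {"rx": 0, "ry": 0, "rz": 0, "tx": 0, "ty": -85, "tz": 0, "jaw": 0}, {"rx": 0, "ry": 0, "rz": 0, "tx": 0, "ty": -85, "tz": 0, "jaw": 0}, {"rx": 0, "ry": 0, "rz": 0, "tx": 0, "ty": -85, "tz": 0, "jaw": 0}]'

```text
clock: 8.32
tcp_pos: [0.4897, 0.1544, 0.2076]
tool_rot: [[0.979, -0.001, 0.206], [-0.206, -0.0, 0.979], [-0.001, -1.0, -0.001]]
wrist_force: [-0.1, 0.4, -1.6]
opening: 0.0129
```

Run:
```python
from h import *
np.set_printoptions(precision=4,suppress=True)
p,d=cams.snapshot("side"); cv2.imwrite("pics/side4.png",cv2.resize(p[130:260,160:333,::-1],(800,600),interpolation=2))
s=robot.state(); print(s["clock"],s["tcp_pos"],s["opening"],s["wrist_force"])
print(proj("side",s["tcp_pos"]))
for l in("jaw_a","clip","handle_a"): print(l,[(round(m["conf"],2),np.round(m["position"],1)) for m in cams.mark_of(l,"side")[:4]])
```

```text
8.375 [0.4897 0.1544 0.2076] 0.01268468243360928 [-0.5043 -0.0797 -0.7449]
[[229.1303 180.6427]]
jaw_a [(0.94, array([227.1, 204.2])), (0.53, array([235. , 208.4]))]
clip [(0.84, array([231.5, 193.9]))]
handle_a [(0.82, array([233.2, 181.3])), (0.76, array([222.4, 177.8]))]
```

View pics/side4.png

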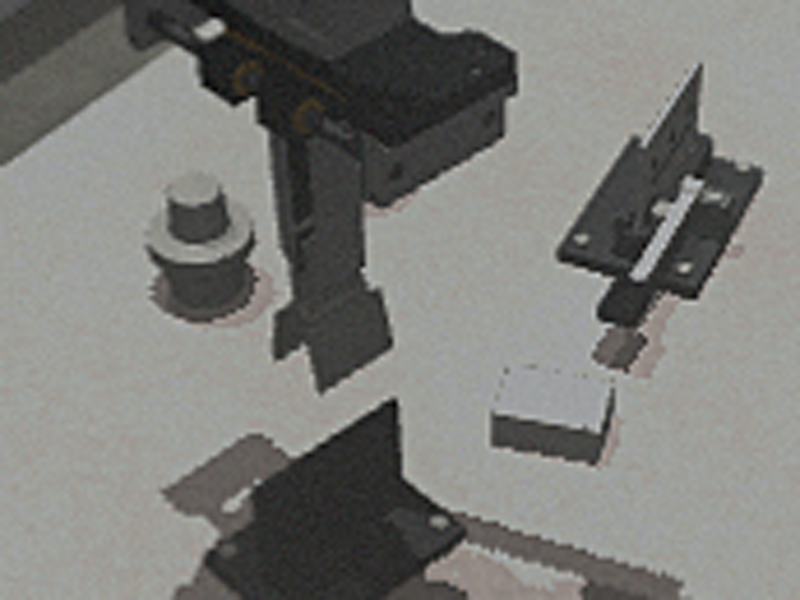

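```bash
cat > clipchk.py <<'E'
from h import *
def corners(tcp,R,d):
    x=R[:,0];z=R[:,2];o=tcp-np.array([0,0,d]); out=[]
    for sx in(1,-1):
        for sy in(1,-1): out.append(o+sx*.0145*x+sy*.022*z-np.array([0,0,.035]))
    return np.array(out)
E
python3 - <<'E'
from clipchk import *
np.set_printoptions(precision=1,suppress=True)
s=robot.state()
p,_=cams.snapshot("side")
for d in(.036,.040,.044):
    q=proj("side",corners(s["tcp_pos"],s["tool_rot"],d)); print(d,q.tolist())
a=cv2.resize(p[165:230,190:260,::-1],None,fx=8,fy=8,interpolation=2)
a=cv2.convertScaleAbs(a,alpha=1.8)
for d,c in((.036,(0,0,255)),(.040,(0,255,0)),(.044,(255,0,0))):
    for q in proj("side",corners(s["tcp_pos"],s["tool_rot"],d)):
        u=((q-[190,165]+.5)*8).astype(int); cv2.circle(a,tuple(int(t) for t in u),3,c,-1)
cv2.imwrite("pics/chk.png",a)
E
```

```text
0.036 [[218.89163679996406, 207.89311589515833], [234.36193372122023, 198.23761606925805], [227.70443117107658, 214.62937462223562], [243.24859990310603, 204.5983291243536]]
0.04 [[219.04066528184407, 209.2560211603835], [234.4586916927794, 199.5949274908411], [227.82840298392657, 215.99774842505352], [243.31957483453647, 205.96219106855563]]
0.044 [[219.18886775966095, 210.61020590208585], [234.55492459539957, 200.943861949178], [227.95165991009117, 217.3571195460167], [243.39014484070287, 207.31740671075556]]
```

View pics/chk.png

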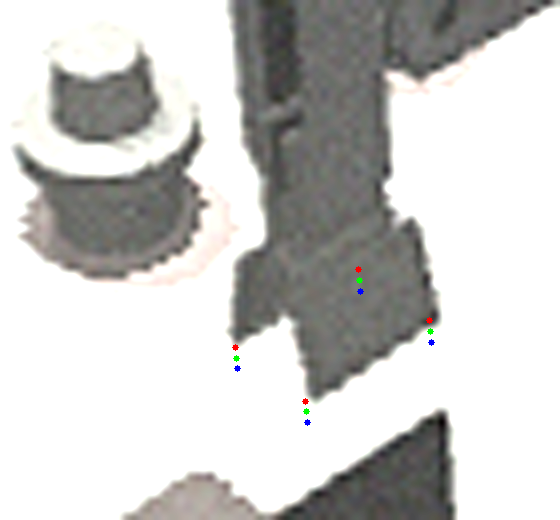

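The clip hangs open, with its jaw bottoms at about (305,398) and (435,320) in the crop. That fits the clip origin about 36 mm below the TCP. I'll carry it over to the card.

Request:
apply_moves --deltas '[{"rx": 0, "ry": -1, "rz": 0, "tx": 3, "ty": 0, "tz": -15, "jaw": 0}, {"rx": 0, "ry": -3, "rz": 0, "tx": 9, "ty": 0, "tz": -45, "jaw": 0}, {"rx": 0, "ry": -6, "rz": 0, "tx": 17, "ty": 0, "tz": -85, "jaw": 0}, {"rx": 0, "ry": -9, "rz": 0, "tx": 26, "ty": 0, "tz": -130, "jaw": 0}, {"rx": 0, "ry": -12, "rz": 0, "tx": 35, "ty": 0, "tz": -175, "jaw": 0}, {"rx": 0, "ry": -15, "rz": 0, "tx": 43, "ty": 0, "tz": -220, "jaw": 0}, {"rx": 0, "ry": -18, "rz": 0, "tx": 51, "ty": 0, "tz": -260, "jaw": 0}, {"rx": 0, "ry": -19.5, "rz": 0, "tx": 58, "ty": 0, "tz": -295, "jaw": 0}, {"rx": 0, "ry": -20.5, "rz": 0, "tx": 62, "ty": 0, "tz": -315, "jaw": 0}, {"rx": 0, "ry": -20.5, "rz": 0, "tx": 63, "ty": 0, "tz": -319, "jaw": 0}]'

```text
clock: 9.82
tcp_pos: [0.4859, -0.1717, 0.2082]
tool_rot: [[0.989, -0.0, -0.148], [0.148, 0.0, 0.989], [-0.0, -1.0, 0.0]]
wrist_force: [0.3, -0.2, -0.4]
opening: 0.013
```

Request:
apply_moves --deltas '[{"rx": 0, "ry": 0, "rz": 0, "tx": 0, "ty": 0, "tz": 0, "jaw": 0}, {"rx": 0, "ry": 0, "rz": 0, "tx": 0, "ty": 0, "tz": 0, "jaw": 0}]'

```text
clock: 10.07
tcp_pos: [0.4862, -0.1697, 0.2085]
tool_rot: [[0.989, 0.0, -0.151], [0.151, 0.0, 0.989], [0.0, -1.0, 0.0]]
wrist_force: [0.4, -1.0, -0.2]
opening: 0.013
```

Run:
```python
from clipchk import *
np.set_printoptions(precision=4,suppress=True)
s=robot.state(); print(s["clock"],s["tcp_pos"],s["tool_rot"][:,0],s["opening"],s["wrist_force"])
p,d=cams.snapshot("side"); np.save("d5.npy",d)
o=np.array([270,100]); k=8
a=cv2.resize(p[100:175,270:365,::-1],None,fx=k,fy=k,interpolation=2); a=cv2.convertScaleAbs(a,alpha=1.8)
O=np.array([.4855,-.171]); an=np.radians(98.6); yv=np.array([np.cos(an),np.sin(an)])
for P in [np.r_[O+yv*t,.09] for t in(-.05,0,.05)]:
    u=((proj("side",P)[0]-o+.5)*k).astype(int); cv2.circle(a,tuple(map(int,u)),3,(0,255,255),-1)
for q in proj("side",corners(s["tcp_pos"],s["tool_rot"],.036)):
    u=((q-o+.5)*k).astype(int); cv2.circle(a,tuple(map(int,u)),3,(0,0,255),-1)
cv2.imwrite("pics/side5.png",a)
# actual card top edge points right now
C=cloud("side",d).reshape(-1,3); xv=np.array([yv[1],-yv[0]])
L=np.c_[(C[:,:2]-O)@xv,(C[:,:2]-O)@yv,C[:,2]]
m=(abs(L[:,0])<.01)&(abs(L[:,1])<.06)&(L[:,2]>.08)&(L[:,2]<.097); print(m.sum(),L[m].min(0),L[m].max(0),L[m].mean(0))
m=(abs(L[:,0])<.03)&(abs(L[:,1])<.04)&(L[:,2]>.115)&(L[:,2]<.165); Q=L[m]; print(len(Q),Q.min(0),Q.max(0),Q.mean(0))
```

```text
10.075 [ 0.4862 -0.1697  0.2085] [0.9885 0.1509 0.0002] 0.013005675193747793 [ 0.3613 -0.9864 -0.1834]
71 [-0.0023 -0.0488  0.0804] [0.0023 0.0506 0.0941] [-0.0006  0.0052  0.0882]
93 [-0.0174 -0.0242  0.1397] [0.0179 0.0257 0.1649] [-0.0052  0.0058  0.151 ]
```

View pics/side5.png

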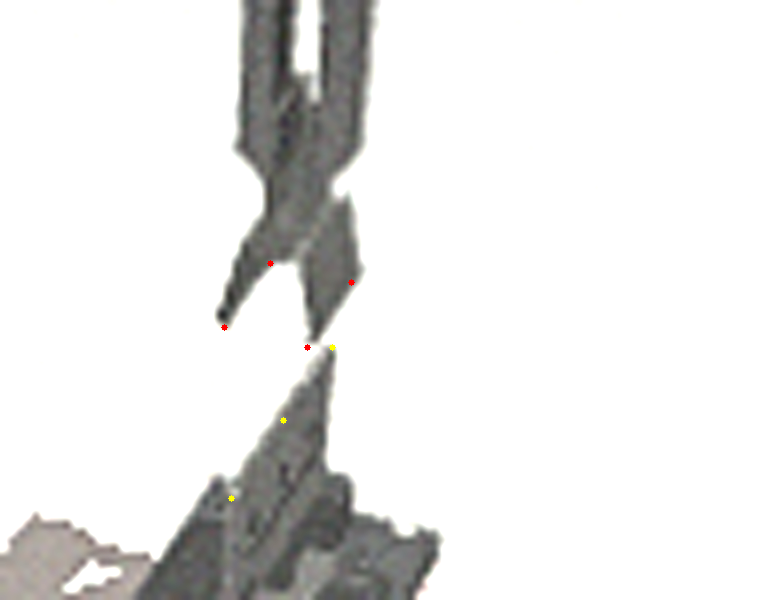

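The open clip is centred over the card's top edge, with jaw bottoms at (224,322) and (313,342) and the edge running from (231,495) to (333,348). Lowering.

Request:
apply_moves --deltas '[{"rx": 0, "ry": 0, "rz": 0, "tx": 0, "ty": 5, "tz": -1, "jaw": 0}, {"rx": 0, "ry": 0, "rz": 0, "tx": 0, "ty": 14, "tz": -1, "jaw": 0}, {"rx": 0, "ry": 0, "rz": 0, "tx": 0, "ty": 24, "tz": -1, "jaw": 0}, {"rx": 0, "ry": 0, "rz": 0, "tx": 0, "ty": 34, "tz": -1, "jaw": 0}, {"rx": 0, "ry": 0, "rz": 0, "tx": 0, "ty": 44, "tz": -1, "jaw": 0}, {"rx": 0, "ry": 0, "rz": 0, "tx": 0, "ty": 54, "tz": -1, "jaw": 0}, {"rx": 0, "ry": 0, "rz": 0, "tx": 0, "ty": 62, "tz": -1, "jaw": 0}, {"rx": 0, "ry": 0, "rz": 0, "tx": 0, "ty": 67, "tz": -1, "jaw": 0}, {"rx": 0, "ry": 0, "rz": 0, "tx": 0, "ty": 67, "tz": -1, "jaw": 0}, {"rx": 0, "ry": 0, "rz": 0, "tx": 0, "ty": 67, "tz": -1, "jaw": 0}]'

```text
clock: 11.38
tcp_pos: [0.4865, -0.1718, 0.1419]
tool_rot: [[0.989, 0.001, -0.15], [0.15, -0.0, 0.989], [0.001, -1.0, -0.001]]
wrist_force: [-1.2, 0.1, 0.2]
opening: 0.013
```

Run:
```python
from clipchk import *
np.set_printoptions(precision=4,suppress=True)
s=robot.state(); print(s["clock"],s["tcp_pos"],s["tool_rot"][:,0],s["opening"],s["wrist_force"])
p,d=cams.snapshot("side")
o=np.array([270,110]); k=8
a=cv2.resize(p[110:185,270:365,::-1],None,fx=k,fy=k,interpolation=2); a=cv2.convertScaleAbs(a,alpha=1.8)
cv2.imwrite("pics/side6.png",a)
cv2.imwrite("pics/side6full.png",cv2.resize(p[:,:,::-1],(800,600)))
O=np.array([.4855,-.171]); an=np.radians(98.6); yv=np.array([np.cos(an),np.sin(an)])
C=cloud("side",d).reshape(-1,3); xv=np.array([yv[1],-yv[0]])
L=np.c_[(C[:,:2]-O)@xv,(C[:,:2]-O)@yv,C[:,2]]
m=(abs(L[:,0])<.03)&(abs(L[:,1])<.03)&(L[:,2]>.068)&(L[:,2]<.092); Q=L[m]; Q=Q[np.argsort(Q[:,2])]
for s_ in(1,-1):
    R=Q[Q[:,0]*s_>.008]; print(len(R),R.min(0) if len(R) else'',R.max(0) if len(R) else '')
m=(abs(L[:,0])<.006)&(abs(L[:,1])<.06)&(L[:,2]>.085)&(L[:,2]<.095); print("card",L[m].min(0),L[m].max(0),L[m].mean(0))
print("lever",[(round(m["conf"],2),np.round(m["position"],1)) for m in cams.mark_of("lever_pad","side")[:3]], proj("side",np.r_[O-.0205*xv+.122*yv,.041]))
print("jaw",[(round(m["conf"],2),np.round(m["position"],1)) for m in cams.mark_of("jaw_a","side")[:3]])
```

```text
11.375 [ 0.4865 -0.1718  0.1419] [0.9887 0.1498 0.0007] 0.012982062839980685 [-1.1631  0.1398  0.1983]
20 [ 0.0124 -0.0121  0.0733] [0.0189 0.0213 0.09  ]
47 [-0.0174 -0.0273  0.0728] [-0.011   0.022   0.0919]
card [-0.0025 -0.044   0.0858] [0.0026 0.0511 0.0938] [-0.0005  0.0175  0.0904]
lever [(0.61, array([296.6, 191.9])), (0.57, array([373.8, 210.6]))] [[294.9264 193.9369]]
jaw [(0.57, array([298.9, 154.6])), (0.56, array([306.6, 154.6]))]
```

View pics/side6.png

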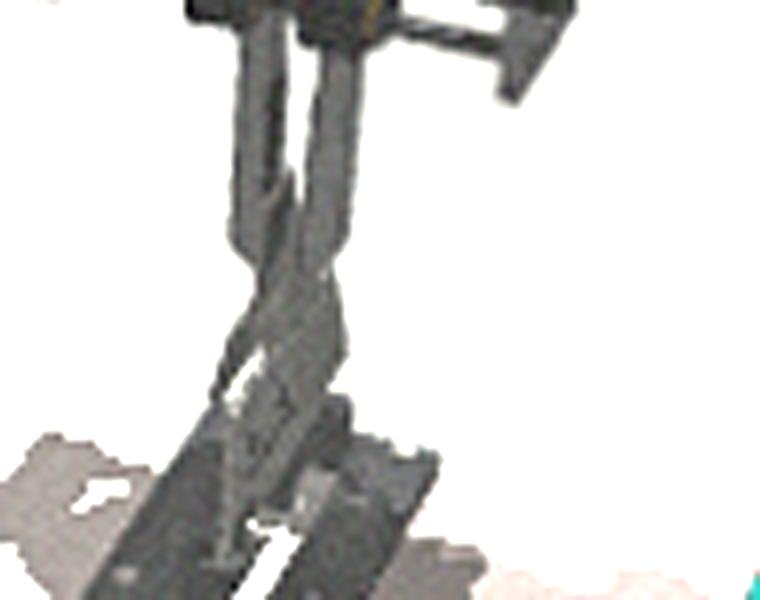

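View pics/side6full.png

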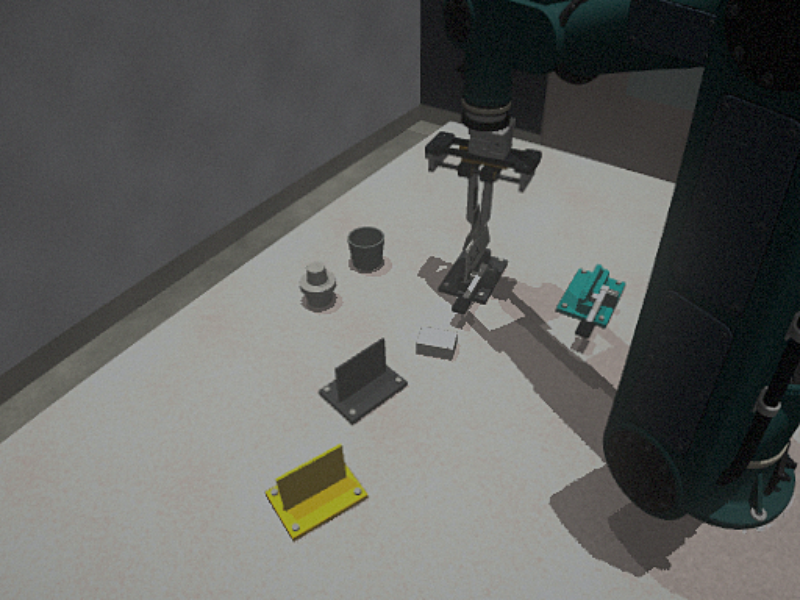

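The jaws are astride the card: outer faces at about −17 and +19 mm, lips near z 0.075, barrel about 10 mm above the edge. The lever is still shut. I'll let it settle, then hand in.

Request:
apply_moves --deltas '[{"rx": 0, "ry": 0, "rz": 0, "tx": 0, "ty": 0, "tz": 0, "jaw": 0}, {"rx": 0, "ry": 0, "rz": 0, "tx": 0, "ty": 0, "tz": 0, "jaw": 0}, {"rx": 0, "ry": 0, "rz": 0, "tx": 0, "ty": 0, "tz": 0, "jaw": 0}, {"rx": 0, "ry": 0, "rz": 0, "tx": 0, "ty": 0, "tz": 0, "jaw": 0}]'

```text
clock: 12.02
tcp_pos: [0.4863, -0.1716, 0.1415]
tool_rot: [[0.989, 0.0, -0.15], [0.15, -0.0, 0.989], [0.0, -1.0, -0.0]]
wrist_force: [-0.5, 0.4, -1.2]
opening: 0.013
```

```bash
python3 -c "
from station import robot,job_done
s=robot.state();print(s['tcp_pos'],abs(s['joint_velocities']).max(),s['opening'],s['wrist_force'])
print(job_done())"
```

```text
[ 0.48626044 -0.17164335  0.14148248] 0.0024849404155274746 0.013024007205145908 [-0.45982624  0.36363754 -1.19796482]
the job is handed in; nothing more can be done
None
```

I swung the clamp lever shut, squeezed the clip fully open, lifted it off the bracket, and lowered it astride the middle of the card's top edge. It was handed in at about 12 s, still held open. `job_done()` gives no verdict, so success is judged only from my own checks below.

- **Lever:** it looks level in the pictures. The network's pad mark was about 2–3 pixels from where a shut pad should appear.
- **Clip:** the gripper opening is 13 mm, about the 14 mm full-squeeze stop. The jaw bottoms are about 73 mm above the table, so the lips are about 15 mm below the card's top edge. The jaws' outer faces lie about 17–19 mm either side of the card's mid-plane, and the barrel clears the edge by about 10 mm.
- **Card and contact:** the card stands upright. The wrist force was about 1 N and the arm was still, so there was no sign of touching.
- **Bystanders:** they look unmoved in the last side picture. I checked this by eye only.

Two things differed slightly. The clip sat about 2 mm higher in the grip after the squeeze than I estimated, and I corrected for that from the pictures. The first move call was refused as invalid input and moved nothing; sending every field in each row fixed it.

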